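# Change the feed of a lead-forming machine through its H-gate

### The arm

A 7-joint arm with a two-finger parallel gripper is mounted at the origin on the work surface. World frame = base frame: x ahead of the robot, y to its left, z up, the work surface at z = 0. Lengths are in m, angles in rad, forces in N, time in s.
With the tool pointing down it reaches from about 0.425 to 0.975 m from the base axis. Payload 16.7 kg.
Tool frame: the origin (TCP) lies on the centre line of the jaws, within the pads' length; the fingertips stand 25 mm ahead of it and the grasp point (between the pads) lies 6 mm ahead of it; x points along the fingers, y is the direction in which the jaws open and shut, and the axes are right-handed (so a half turn about x gives the same grasp; the last joint's range is limited). The gripper opens to 85 mm and grips with 20 to 120 N. Pads are 22 mm wide; open, the fingers measure 114 mm over their backs; the gripper's body (76 mm by 85 mm) begins 54 mm behind the grasp point. The pads swing forward as they close: fully open they stand 13 mm farther back than shut.
Start: joints at [-1.256, 0.426, 0.074, 1.606, -0.034, 1.111, -0.067], TCP at [0.302, 0.604, 0.256] pointing down, gripper open.
Joint ranges: [-2.85, 2.85], [-0.5, 2.14], [-1.23, 1.37], [0.21, 2.46], [-1.02, 4.16], [0.16, 2.05], [-2.73, 2.73]. Speed limits (rad/s): [1.89, 1.89, 2.39, 2.39, 3.01, 3.01, 3.01].

### API

Orientations are given as [roll, pitch, yaw] about the fixed x, y, z axes, in that order (R = Rz(yaw) Ry(pitch) Rx(roll)).
In Python, from bench import manip gives the robot as it stands. The module is installed in compiled form; this text tells all that it offers.
- The arm moves only by the tool apply_moves, never from a script. Its argument "steps" is a list of rows, each a list of 7 numbers: the turn, a rotation vector about the world's x, y, z in rad, then the shift along the world's x, y, z in cm, then the opening, from -1 (shut) to 1 (fully open). In form: [[wx, wy, wz, x, y, z, grip], ...]. A call has 1 to 12 rows; each row shifts and turns the commanded pose from where the row before left it; what a row does not reach is not made up. A row lasts 1/8 s, in which the tool goes at most 62.5 mm and 10.7 degrees, less where a joint would pass 70% of its speed; a pose out of reach is approached as far as the arm can. A call is refused whole if a number of a shift passes 6.25 or a number of a turn 0.188, either way. A call with a gripper value outside its range is refused whole. The fingers move at their own pace and stop on an object; the grip force is fixed at half the most. Time passes only in rows, so rows that do not move let the fingers close. It gives the time, the measured TCP pose, the force and the opening at its end, in the units of the state.
- manip.get_state(): the state, without advancing time (a new reading comes with each control period).
- manip.camera(name): name is "side" or "top" or "wrist"; returns (picture, depth): 420x560x3 uint8, red, green, blue; 420x560 float32, m along the optical axis (not along the pixel's ray), 0 where there is no reading.
- manip.camera_model(name): a dict with "fovy" (degrees; the focal length in pixels is half the picture's height over the tangent of half this angle, whatever the lens; pixels are square), "cx", "cy" (the principal point, pixels), "view" (4x4, takes a point from world to camera coordinates); the wrist camera has in their place "mount" (4x4, takes a point from camera to tool coordinates, whose origin is the TCP and whose axes are the tool frame's). Camera axes: x right, y down, z forward; pixel columns grow to the right and rows downward; lengths in m; the calibration is good to about 2 mm. The wrist camera is an equidistant fisheye: a pixel r from the principal point sees the ray r / f radians off the axis. A picture is of the moment at which its call begins: read the wrist's pose just before it. camera_model takes no time and is no camera call.
- manip.job_done(): hands the job in, once; it reports no verdict.
Trained networks look in the newest picture that a camera, given by its name, has taken for a name from the list of things; names that differ only in an ending like _2 or _b are one class to them, and where a whole thing is asked for, a point or a joint stands for the part that bears it (a point fixed in the world has none). Each returns a list of dicts, best first, with "score" (0 to 1); they miss things now and then, are a little off and sometimes report something else, mostly with a low value. They report only what shows in the picture. A call takes as long as a camera call.
- manip.recognise(thing, camera): "at" ([column, row] in pixels, amid what is visible of it).
- manip.landmark_of(thing, camera): "at" ([column, row] in pixels: a listed point, or the origin of a listed thing).
The state is a dict: "time_s": time; "joint_pos": joint angles; "qvel": joint speeds; "joint_efforts": joint torques, N m; "ee_pos": TCP position; "tool_rot": TCP orientation; "force": force on the tool from outside, world axes, zero at the start; "wrist_torque": the same for the moment, N m; "width": finger opening in m.
Only numpy, scipy, OpenCV 4.12 (cv2) and the standard library are available. Lean on these libraries where they do the work, as an engineer would, in place of code of your own. Each camera call takes 0.05 s, during which the arm holds its last target.

### The job

Change the lead former's feed: push its black ball lever out of the slot it is parked in, through the H-shaped gate, and fully home into the slot at whose end the tall headed setup pin stands. Only push the ball gently with the outside of your fingertips, never grip or force it, then come away clear and leave the lever there. Leave the loose parts standing on and lying beside the machine where they are.

Things in the scene. Friction and masses are not known exactly. Their poses are not given: they have to be found in the camera images.
- former: grey benchtop lead-forming machine, fixed, 240 (its x) by 300 mm (its y). Origin: on the bench below the gate's centre; x away from the robot (far), y left, z up; heading varies within 0.4 rad. Its deck is 88 mm up, the steel gate plate 150 x 110 mm amid it 100 mm up. On its left (y 92 to 144 mm) a forming head rises to 142 mm; all else but lever, pin and capacitors is below 105 mm
- gate (a point): centre of the H gate on the plate's top, 100 mm above the machine's origin. Two slots 15 mm wide run along the machine's x at y = +17 (left) and y = -17 mm (right), joined only by a cross passage 16 mm wide along y at x = 0; ribs with round noses fill the rest. So there are four slot ends: far left, far right, near left, near right; the way from left to right is through the cross passage
- lever_ball (a point): centre of the lever's black ball, 36 mm across, on a 10 mm steel stem. The lever tilts both ways about a point 60 mm below the gate's top, 150 mm from the ball. Ball centre: 190 mm above the bench upright, about 175 mm at a slot's end; in the machine's frame x about +-52 mm at slot ends, 0 in the cross passage, y about +-40 mm in the slots. Friction keeps it where it is left; 3 to 4 N at the ball moves it
- lever_fore (a joint): tilt of the lever along the slots, rad: +0.35 fully home in a far slot, -0.35 fully home in a near slot, 0 in the middle of the cross passage (can cross within about +-0.05). Starts between -0.35 and -0.31
- lever_side (a joint): sideways tilt of the lever, rad: about +0.28 in the left slots, -0.28 in the right slots (play about 0.03 either way, stops at +-0.314). Starts in the near left slot
- setup_pin: tall dark steel setup pin, fixed upright in the gate plate, 27 mm high with a round head 18 mm across; origin at its foot, on the plate. It stands just beyond the end of the slot to select, at x = +-52, y = +-20 mm in the machine's frame: far left, far right or near right (never near left, where the lever is parked). The other two places hold flat dark steel plugs 18 mm across, 4 mm high
- cap_a: blue electrolytic capacitor, upright cylinder 25 mm across, 40 mm tall, standing loose on the machine's top (88 mm up) near its right edge, on the robot's side; origin: centre of its underside
- cap_b: same capacitor as cap_a, farther from the robot on the machine's right edge
- board: loose green circuit board 130 x 170 x 4 mm with 22 mm tall round capacitors, lying to the left of the machine; origin: centre of its underside
- reel: loose component tape reel, flat disc 110 mm across, 16 mm thick, lying to the right of the machine; origin: centre of its underside
- flux: loose clear bottle with white cap, 44 mm across, 100 mm tall, standing to the right of the machine; origin: centre of its underside

How it is judged:
At the end, for the whole second after the job is handed in: The lever rests in the slot at whose end the setup pin stands: tilted more than 0.28 rad towards that end (full travel 0.35) and more than 0.15 rad to that side, not moving (((x of setup_pin in the frame of former above 0 m and y of setup_pin in the frame of former above 0 m and value of joint lever_fore above 0.28 rad and value of joint lever_side above 0.15 rad) or (x of setup_pin in the frame of former above 0 m and y of setup_pin in the frame of former below 0 m and value of joint lever_fore above 0.28 rad and value of joint lever_side below -0.15 rad) or (x of setup_pin in the frame of former below 0 m and y of setup_pin in the frame of former below 0 m and value of joint lever_fore below -0.28 rad and value of joint lever_side below -0.15 rad)) and velocity of joint lever_fore between -0.05 and 0.05 rad/s); the robot touches nothing.
It fails at once if the lever is gripped or forced (more than 35 N between the fingers and the machine with its lever) (contact force between the fingers and former above 35 N).
It fails at once if a loose part on or beside the machine is moved by more than 20 mm or lifted (distance of any of cap_a, cap_b, board, reel, flux from where it was at the start of the episode above 0.02 m).
It also fails if it takes over 64 s, if anything falls off the work surface, if the arm or the gripper's body presses on something with over 40 N, if the wrist force passes 120 N, or if a joint passes its speed limit or range.

## Working session

There is one attempt and no reset: what is moved stays moved. The work goes in short steps, Python scripts to look and compute and a tool call to move; the robot and the scene stay as the last step left them, time stands still between calls to the robot, and variables do not carry over. Pictures are saved under pics/ and viewed, and the job is handed in when it is done.

Besides the shell and the picture viewer there is one more tool, called as a command line: name --pt "numbers of a row" for each row, then --argument value for the rest. apply_moves: Moves the arm, as the interface text tells. Its arguments: {"type":"object","properties":{"steps":{"type":"array"}},"required":["steps"]}

```bash
mkdir -p pics; python3 - <<'E'
from bench import manip
import cv2,numpy as np
s=manip.get_state();print({k:np.round(v,3) for k,v in s.items()})
for c in["side","top","wrist"]:
    p,d=manip.camera(c);cv2.imwrite(f"pics/{c}0.png",p[:,:,::-1]);np.save(f"pics/{c}0.npy",d)
    m=manip.camera_model(c);print(c,{k:np.round(v,3).tolist() for k,v in m.items()})
    for t in["lever_ball","gate","setup_pin","former","cap_a"]:
        print(t,[(np.round(r["at"],1).tolist(),round(r["score"],2)) for r in manip.landmark_of(t,c)][:4])
print(manip.get_state()["time_s"])
E
```

```text
{'time_s': np.float64(0.0), 'joint_pos': array([-1.256,  0.427,  0.074,  1.607, -0.034,  1.111, -0.067]), 'qvel': array([ 0.002, -0.001, -0.001,  0.001, -0.001, -0.   ,  0.   ]), 'joint_efforts': array([-1.0000e-03, -9.4985e+01,  3.7600e+00, -4.6354e+01,  1.9000e-02,
        1.0000e-02,  0.0000e+00]), 'ee_pos': array([0.302, 0.603, 0.256]), 'tool_rot': array([-1.514,  1.569, -1.978]), 'force': array([-0.376,  0.724, -0.361]), 'wrist_torque': array([-0.038, -0.01 , -0.034]), 'width': np.float64(0.086)}
side {'fovy': 57.628, 'cx': 279.277, 'cy': 212.954, 'view': [[0.999, -0.031, 0.014, -0.577], [-0.012, -0.713, -0.701, 0.136], [0.032, 0.701, -0.713, 0.813], [0.0, 0.0, 0.0, 1.0]]}
lever_ball [([226.1, 254.2], 0.75)]
gate [([260.2, 292.9], 0.87)]
setup_pin [([289.2, 281.2], 0.53)]
former [([260.8, 324.0], 0.67)]
cap_a [([239.2, 373.5], 0.65), ([306.4, 350.5], 0.61)]
top {'fovy': 55.13, 'cx': 290.13, 'cy': 197.851, 'view': [[-0.029, -0.999, 0.026, 0.031], [-0.995, 0.027, -0.097, 0.593], [0.096, -0.029, -0.995, 1.036], [0.0, 0.0, 0.0, 1.0]]}
lever_ball [([344.0, 239.0], 0.5)]
gate []
setup_pin [([334.2, 197.5], 0.6), ([430.1, 172.4], 0.16)]
former [([341.3, 220.0], 0.93)]
cap_a [([384.2, 185.1], 0.6), ([394.9, 224.4], 0.57)]
wrist {'fovy': 65.706, 'cx': 283.163, 'cy': 206.413, 'mount': [[0.001, -0.299, 0.954, -0.118], [1.0, 0.0, -0.001, -0.002], [-0.0, 0.954, 0.299, -0.076], [0.0, 0.0, 0.0, 1.0]]}
lever_ball []
gate []
setup_pin []
former []
cap_a []
0.9
```

View pics/side0.png

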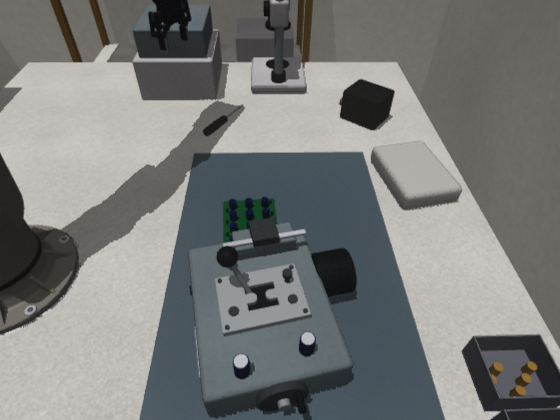

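View pics/top0.png

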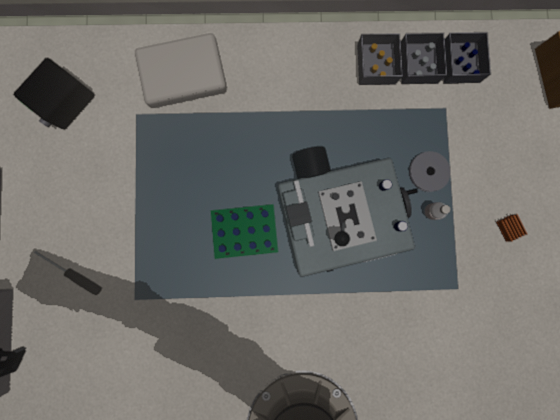

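```bash
python3 - <<'E'
import cv2
a=cv2.imread("pics/side0.png")[220:400,180:360];b=cv2.imread("pics/top0.png")[150:270,270:430]
cv2.imwrite("pics/side0c.png",cv2.resize(a,None,fx=3.2,fy=3.2,interpolation=2));cv2.imwrite("pics/top0c.png",cv2.resize(b,None,fx=4.5,fy=4.5,interpolation=2))
E
```

```text
(no output)
```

View pics/side0c.png

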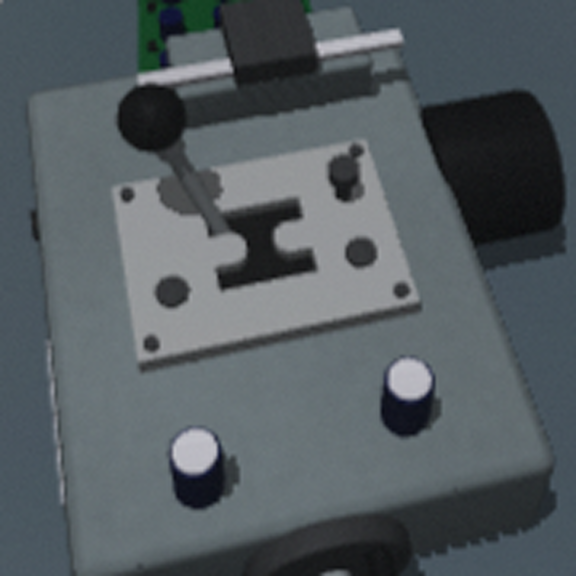

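View pics/top0c.png

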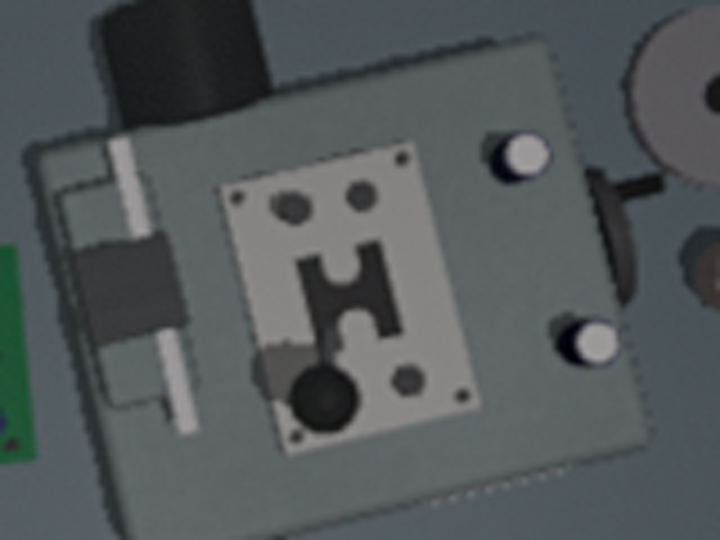

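The pin is at the far left, at (289,281) in the side view and (334,197) in the top view, with flat plugs at the other two places. So the lever needs a straight push along the left slot. I'll measure positions next.

```bash
cat >h.py <<'E'
from bench import manip
import numpy as np, cv2
from scipy.spatial.transform import Rotation as R
from scipy.optimize import least_squares
def ray(c,px):
    m=manip.camera_model(c);f=210/np.tan(np.radians(m["fovy"]/2));V=np.array(m["view"])
    d=np.array([(px[0]-m["cx"])/f,(px[1]-m["cy"])/f,1.])
    return -V[:3,:3].T@V[:3,3],V[:3,:3].T@d
def tri(a,b):
    o1,d1=ray("side",a);o2,d2=ray("top",b)
    t=np.linalg.lstsq(np.c_[d1,-d2],o2-o1,rcond=None)[0]
    p,q=o1+t[0]*d1,o2+t[1]*d2
    return (p+q)/2,np.linalg.norm(p-q)
def atz(c,px,z):
    o,d=ray(c,px);return o+d*(z-o[2])/d[2]
E
python3 - <<'E'
from h import *
S=lambda u,v:(180+u/3.2-.35,220+v/3.2-.35)
T=lambda u,v:(270+u/4.5-.4,150+v/4.5-.4)
np.set_printoptions(precision=4,suppress=True)
print("ball",tri(S(152,117),T(325,398)))
# plate screws: order NL,FL,FR,NR
s=[S(127,194),S(357,150),S(402,290),S(152,343)]
t=[T(296,437),T(237,197),T(402,159),T(462,396)]
P=[];Q=[]
for a,b in zip(s,t):
    print(tri(a,b)); P.append(atz("side",a,.1));Q.append(atz("top",b,.1))
for P in(np.array(P),np.array(Q)):
    print("c",P.mean(0)); v=P[1]-P[0]+P[2]-P[3]; print("yaw",np.arctan2(v[1],v[0]))
for c,pl in(("side",[S(172,291),S(361,252)]),("top",[T(362,196),T(408,380)])):
    print("plugs NR/FR",[atz(c,p,.104) for p in pl])
print(tri(S(343,166),T(292,208)))
s=manip.get_state();print(R.from_euler("xyz",s["tool_rot"]).as_matrix(),s["tool_rot"])
E
```

```text
ball (array([ 0.4853, -0.0953,  0.1795]), np.float64(0.00039468265747284867))
(array([ 0.4644, -0.0903,  0.1035]), np.float64(0.0007210009061673594))
(array([ 0.5959, -0.0631,  0.1045]), np.float64(0.0009914501409954547))
(array([ 0.6148, -0.1549,  0.104 ]), np.float64(0.00147954664039784))
(array([ 0.4841, -0.1819,  0.1029]), np.float64(0.001263944882877647))
c [ 0.5403 -0.1201  0.1   ]
yaw 0.20824185322193614
c [ 0.5394 -0.1232  0.1   ]
yaw 0.20287175286400086
plugs NR/FR [array([ 0.4935, -0.1527,  0.104 ]), array([ 0.595 , -0.1312,  0.104 ])]
plugs NR/FR [array([ 0.5942, -0.1319,  0.104 ]), array([ 0.493 , -0.1526,  0.104 ])]
(array([ 0.5864, -0.09  ,  0.1264]), np.float64(1.4631020930691853e-05))
[[-0.0001  0.4474  0.8943]
 [-0.0001  0.8943 -0.4474]
 [-1.     -0.0001 -0.    ]] [-1.8234  1.5707 -2.2872]
```

apply_moves --pt "0 0 0.056 2.2 -3.8 0 -1" --pt "0 0 0.056 2.2 -3.8 0 -1" --pt "0 0 0.056 2.2 -3.8 0 -1" --pt "0 0 0.056 2.2 -3.8 0 -1" --pt "0 0 0.056 2.2 -3.8 0 -1" --pt "0 0 0.056 2.2 -3.8 0 -1" --pt "0 0 0.056 2.2 -3.8 0 -1" --pt "0 0 0.056 2.2 -3.8 0 -1" --pt "0 0 0.056 0.3 -4.3 0 -1" --pt "0 0 0.056 0.3 -4.3 0 -1" --pt "0 0 0.056 0.3 -4.3 0 -1" --pt "0 0 0.053 0.3 -4.3 0 -1"

```text
time_s: 2.4
ee_pos: [0.49, 0.1262, 0.2565]
tool_rot: [0.246, 1.57, 0.453]
force: [0.2, 0.7, 0.8]
width: -0.0001
```

apply_moves --pt "0 0 0 0 -3.9 0 -1" --pt "0 0 0 -1.0 -3.9 0 -1" --pt "0 0 0 -1.2 -3.9 0 -1" --pt "0 0 0 -1.2 -3.9 0 -1" --pt "0 0 0 -1.3 -3.8 0 -1" --pt "0 0 0 -1.3 -3.8 0 -1" --pt "0 0 0 0 0 0 -1" --pt "0 0 0 0 0 0 -1"

```text
time_s: 3.4
ee_pos: [0.4302, -0.1039, 0.2565]
tool_rot: [0.171, 1.57, 0.376]
force: [-0.5, -0.4, -0.1]
width: -0.0002
```

```bash
python3 - <<'E'
from h import *
s=manip.get_state();print(s["time_s"],s["ee_pos"],s["force"],s["joint_pos"]);print(R.from_euler("xyz",s["tool_rot"]).as_matrix().round(3))
for c in["side","wrist"]:
    p,d=manip.camera(c);cv2.imwrite(f"pics/{c}1.png",p[:,:,::-1])
E
```

```text
3.4 [ 0.43023053 -0.10386997  0.25646314] [-0.52479966 -0.38010475 -0.09678162] [-0.2834559   0.02584325  0.38603748  2.12001778 -0.01185775  0.99722027
  1.88490279]
[[ 0.    -0.204  0.979]
 [ 0.     0.979  0.204]
 [-1.     0.     0.   ]]
```

View pics/side1.png

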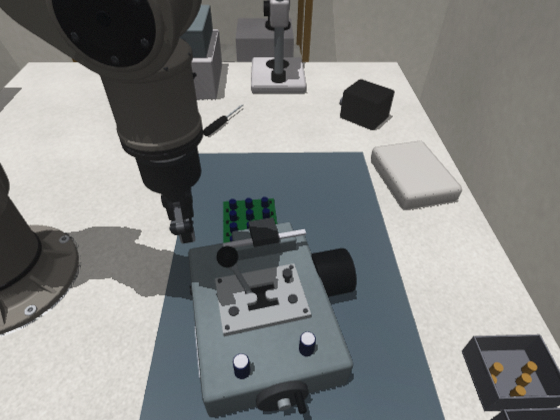

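View pics/wrist1.png

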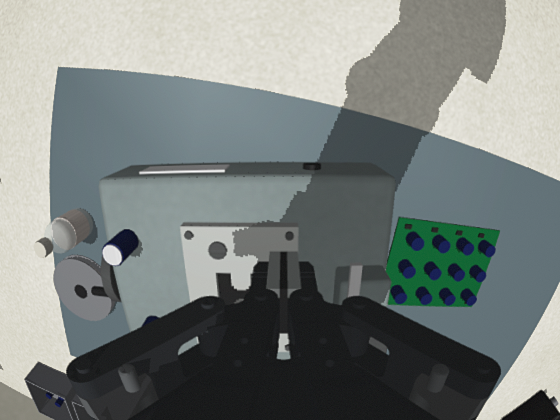

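The tool is aligned with the machine, 10 cm behind the gate centre. Next it goes down behind the ball.

apply_moves --pt "0 0 0 0 0 -2 -1" --pt "0 0 0 0 0 -2 -1" --pt "0 0 0 0 0 -2 -1" --pt "0 0 0 0 0 -1 -1" --pt "0 0 0 0 0 0 -1" --pt "0 0 0 0.98 0.2 0 -1" --pt "0 0 0 0.49 0.1 0 -1" --pt "0 0 0 0.49 0.1 0 -1" --pt "0 0 0 0 0 0 -1"

```text
time_s: 4.62
ee_pos: [0.45, -0.1003, 0.1864]
tool_rot: [-0.99, 1.571, -0.784]
force: [0.5, -0.8, -0.7]
width: -0.0
```

```bash
python3 - <<'E'
from h import *
p,d=manip.camera("side");cv2.imwrite("pics/side2.png",cv2.resize(p[150:350,130:330,::-1],None,fx=2.9,fy=2.9))
E
```

```text
(no output)
```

View pics/side2.png

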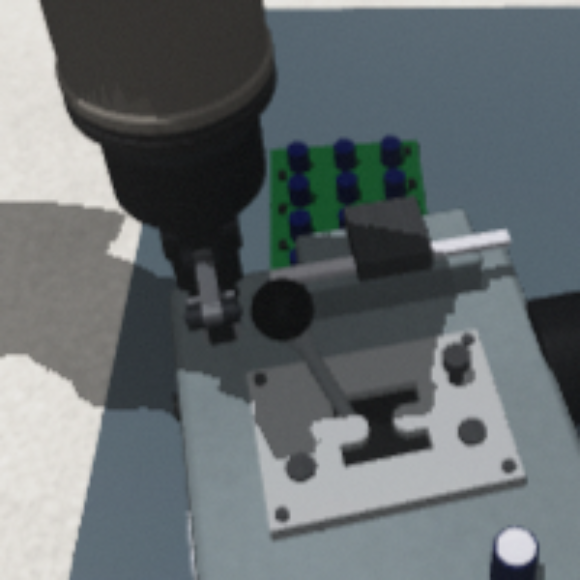

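apply_moves --pt "0 0 0 0.29 0.06 0 -1" --pt "0 0 0 0.29 0.06 0 -1" --pt "0 0 0 0.29 0.06 0 -1" --pt "0 0 0 0.29 0.06 0 -1" --pt "0 0 0 0.29 0.06 0 -1" --pt "0 0 0 0.29 0.06 0 -1"

```text
time_s: 5.42
ee_pos: [0.4671, -0.0968, 0.1863]
tool_rot: [-3.06, 1.571, -2.855]
force: [-3.7, -0.6, 3.0]
width: 0.0003
```

apply_moves --pt "0 0 0 0.39 0.08 0 -1" --pt "0 0 0 0.39 0.08 0 -1" --pt "0 0 0 0.39 0.08 0 -1" --pt "0 0 0 0.39 0.08 0 -1" --pt "0 0 0 0.39 0.08 0 -1" --pt "0 0 0 0.39 0.08 0 -1" --pt "0 0 0 0.39 0.08 0 -1" --pt "0 0 0 0.39 0.08 0 -1"

```text
time_s: 6.42
ee_pos: [0.4984, -0.0903, 0.1863]
tool_rot: [-1.491, 1.571, -1.286]
force: [-3.2, 0.2, 1.8]
width: 0.0003
```

```bash
python3 - <<'E'
from h import *
p,d=manip.camera("side");cv2.imwrite("pics/side3.png",cv2.resize(p[150:350,130:330,::-1],None,fx=2.9,fy=2.9))
E
```

```text
(no output)
```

View pics/side3.png

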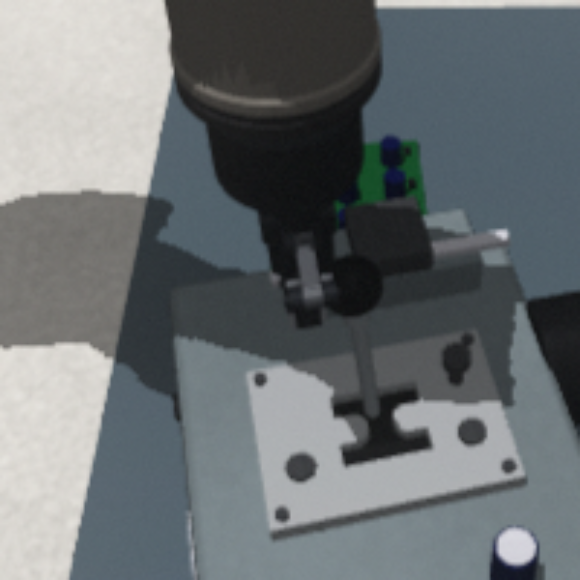

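apply_moves --pt "0 0 0 0.39 0.08 0 -1" --pt "0 0 0 0.39 0.08 0 -1" --pt "0 0 0 0.39 0.08 0 -1" --pt "0 0 0 0.39 0.08 0 -1" --pt "0 0 0 0.39 0.08 0 -1" --pt "0 0 0 0.39 0.08 0 -1" --pt "0 0 0 0.39 0.08 0 -1" --pt "0 0 0 0.39 0.08 0 -1" --pt "0 0 0 0.39 0.08 0 -1" --pt "0 0 0 0.39 0.08 0 -1"

```text
time_s: 7.72
ee_pos: [0.5373, -0.0824, 0.1862]
tool_rot: [-2.903, 1.57, -2.698]
force: [-2.5, 0.2, -1.7]
width: -0.0002
```

```bash
python3 - <<'E'
from h import *
p,d=manip.camera("side");cv2.imwrite("pics/side4.png",cv2.resize(p[150:350,130:330,::-1],None,fx=2.9,fy=2.9))
q,d=manip.camera("top");cv2.imwrite("pics/top4.png",cv2.resize(q[130:290,250:450,::-1],None,fx=2.9,fy=2.9))
a=manip.landmark_of("lever_ball","side");b=manip.landmark_of("lever_ball","top");print(a,b)
E
```

```text
[{'at': [271.3, 243.8], 'score': 0.7}] []
```

View pics/side4.png

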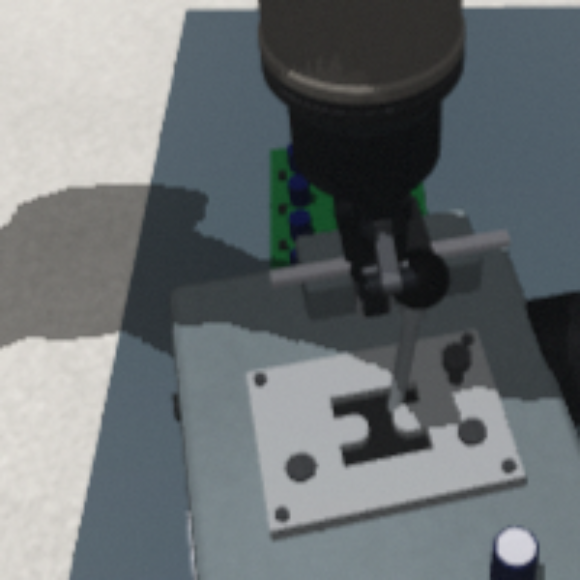

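apply_moves --pt "0 0 0 0.2 0.04 0 -1" --pt "0 0 0 0.2 0.04 0 -1" --pt "0 0 0 0.2 0.04 0 -1" --pt "0 0 0 0.2 0.04 0 -1" --pt "0 0 0 0.2 0.04 0 -1" --pt "0 0 0 0.2 0.04 0 -1"

```text
time_s: 8.68
ee_pos: [0.5493, -0.0799, 0.1863]
tool_rot: [-2.914, 1.571, -2.709]
force: [-2.6, -0.6, -1.4]
width: 0.0
```

apply_moves --pt "0 0 0 0.1 0.02 0 -1" --pt "0 0 0 0.1 0.02 0 -1"

```text
time_s: 8.93
ee_pos: [0.5512, -0.0795, 0.1863]
tool_rot: [-3.004, 1.571, -2.799]
force: [-3.0, -0.1, -1.7]
width: 0.0002
```

apply_moves --pt "0 0 0 0.1 0.02 0 -1" --pt "0 0 0 0 0 0 -1"

```text
time_s: 9.18
ee_pos: [0.5522, -0.0794, 0.1863]
tool_rot: [-0.913, 1.571, -0.708]
force: [-3.3, -0.3, -1.6]
width: -0.0002
```

```bash
python3 - <<'E'
from h import *
p,d=manip.camera("side");cv2.imwrite("pics/side5.png",cv2.resize(p[150:350,130:330,::-1],None,fx=2.9,fy=2.9))
a=manip.landmark_of("lever_ball","side");print(a,atz("side",a[0]["at"],.175))
E
```

```text
[{'at': [281.1, 248.4], 'score': 0.8}] [ 0.57581428 -0.07663179  0.175     ]
```

View pics/side5.png

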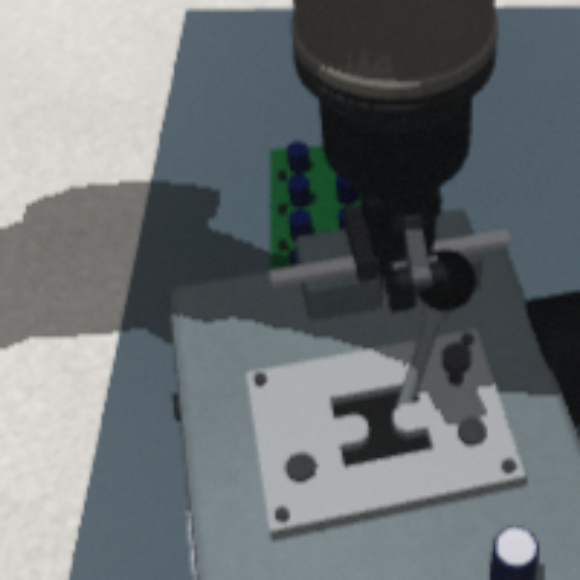

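The ball is at about x = +44 mm and the force is still only about 3 N. I'll keep going in 1 mm steps until the end stop shows in the force.

apply_moves --pt "0 0 0 0.1 0.02 0 -1" --pt "0 0 0 0.1 0.02 0 -1"

```text
time_s: 9.52
ee_pos: [0.5542, -0.0789, 0.1863]
tool_rot: [-2.744, 1.571, -2.539]
force: [-1.5, -0.4, -2.0]
width: 0.0
```

apply_moves --pt "0 0 0 0.1 0.02 0 -1"

```text
time_s: 9.65
ee_pos: [0.5552, -0.0787, 0.1863]
tool_rot: [-2.406, 1.571, -2.201]
force: [-1.7, 0.1, -2.2]
width: 0.0001
```

apply_moves --pt "0 0 0 0.1 0.02 0 -1"

```text
time_s: 9.78
ee_pos: [0.556, -0.0786, 0.1862]
tool_rot: [3.139, 1.57, -2.939]
force: [-3.9, -1.2, -3.7]
width: 0.0003
```

apply_moves --pt "0 0 0 0.05 0.01 0 -1"

```text
time_s: 9.9
ee_pos: [0.5564, -0.0785, 0.1861]
tool_rot: [3.134, 1.57, -2.944]
force: [-5.0, -0.8, -3.0]
width: 0.0005
```

```bash
python3 - <<'E'
from h import *
s=manip.get_state();print(s["force"],s["ee_pos"])
p,d=manip.camera("side")
for _ in range(2):
  a=manip.landmark_of("lever_ball","side");print(a,atz("side",a[0]["at"],.175))
E
```

```text
[-5.03793908 -0.79037858 -2.97348186] [ 0.55640567 -0.07853613  0.18613525]
[{'at': [285.9, 247.3], 'score': 0.7}] [ 0.58412971 -0.07436958  0.175     ]
[{'at': [285.9, 247.3], 'score': 0.7}] [ 0.58412971 -0.07436958  0.175     ]
```

The force is rising at the end of travel and the ball measures x of about +52 mm, so it is fully home. Backing off.

apply_moves --pt "0 0 0 -0.49 -0.1 0 -1" --pt "0 0 0 -0.98 -0.2 0 -1" --pt "0 0 0 -1.96 -0.4 0 -1" --pt "0 0 0 -1.96 -0.4 0 -1" --pt "0 0 0 -1.96 -0.4 0 -1" --pt "0 0 0 0 0 4 -1" --pt "0 0 0 0 0 4 -1" --pt "0 0 0 0 4 3 -1" --pt "0 0 0 0 5 0 -1" --pt "0 0 0 0 5 0 -1" --pt "0 0 0 0 5 0 -1" --pt "0 0 0 0 0 0 -1"

```text
time_s: 11.55
ee_pos: [0.4827, 0.1001, 0.2965]
tool_rot: [0.644, 1.569, 0.855]
force: [-0.1, -1.0, -0.4]
width: -0.0002
```

```bash
python3 - <<'E'
from h import *
p,d=manip.camera("side");q,e=manip.camera("top")
cv2.imwrite("pics/side6.png",cv2.resize(p[200:400,150:350,::-1],None,fx=2.9,fy=2.9));cv2.imwrite("pics/top6.png",cv2.resize(q[130:290,200:460,::-1],None,fx=3,fy=3))
a=manip.landmark_of("lever_ball","side");b=manip.landmark_of("lever_ball","top");print(a,b)
if a and b: print(tri(a[0]["at"],b[0]["at"]))
s=manip.get_state();print(s["force"],s["ee_pos"],s["time_s"])
E
```

```text
[{'at': [282.2, 244.8], 'score': 0.92}, {'at': [260.7, 320.9], 'score': 0.66}] [{'at': [330.8, 194.7], 'score': 0.8}]
(array([ 0.5806504 , -0.07405191,  0.18193056]), np.float64(0.006024120499391802))
[-0.40635711  0.76799886 -0.53215218] [0.48314147 0.09546428 0.29645072] 11.75
```

View pics/side6.png

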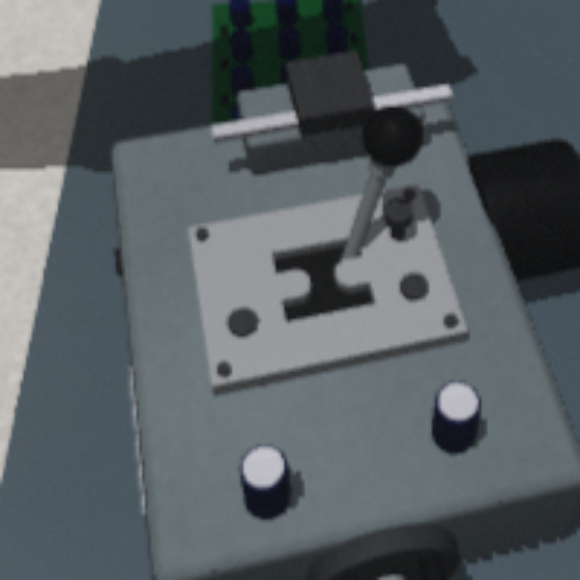

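View pics/top6.png

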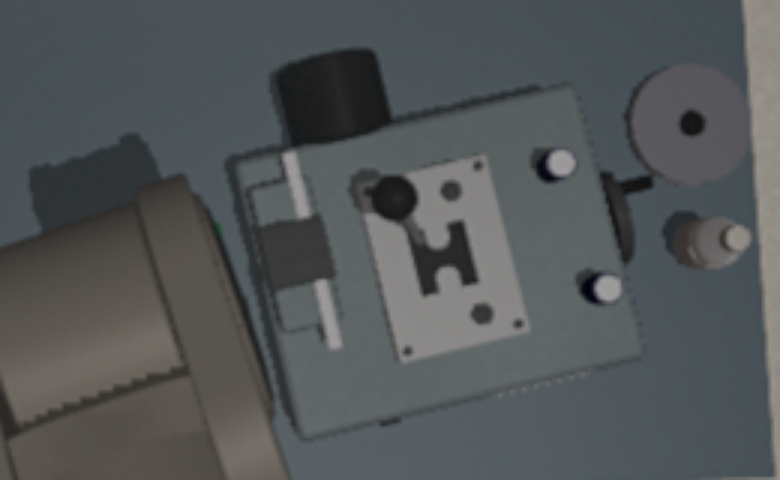

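```bash
python3 - <<'E'
from h import *
p,e=tri((150+392/2.9-.3,200+136/2.9-.3),(200+393/3-.3,130+198/3-.3));d=p-[.54,-.122,.04];c,s=np.cos(.205),np.sin(.205)
x,y=c*d[0]+s*d[1],-s*d[0]+c*d[1];print(p,e,x,y,"fore",np.arctan2(x,d[2]),"side",np.arcsin(y/.15), "x-based fore",np.arcsin(x/.15))
print(manip.job_done())
E
```

```text
[ 0.58211953 -0.07427379  0.17678591] 0.00041510949922451864 0.05095308199012013 0.03815271641262954 fore 0.3565792151288302 side 0.2571770315604711 x-based fore 0.34658431620525354
the job is handed in; nothing more can be done
None
```

The lever is fully home in the far left slot, where the tall headed setup pin stands, and the job is handed in (no verdict is reported). I read the pin's place from the side and top views.

- **Push:** The lever started in the near left slot, so the cross passage was not needed. I pushed the ball straight along the left slot with the outside of the shut fingertips. The force readings I took were about 3 to 6 N, and I stopped when they rose at the end of travel. I then backed off and moved well clear.
- **Lever position:** After I moved away, picking the ball by hand in both views (agreeing to 0.4 mm) put it at x of about +51 mm and y of about +38 mm in the machine's frame. That is a fore tilt of about 0.35 rad and a side tilt of about +0.26 rad.
- **Disagreement:** The network's own ball points from that last look disagreed with each other by 6 mm, so I used the hand-picked ones.
- **Loose parts:** The capacitors, reel and flux bottle look unmoved in the last pictures; I compared them by eye only. The arm partly hid the board in the last top view, but nothing went near it.
- **Time and contact:** The job took about 12 s, and the force on the tool was about zero at the end.

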